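Seat the brass block and snap the toggle clamp shut

TASK

Get the brass block ready for drilling: with the fingertips push it along the fixture plate until it sits squarely home against both the long fence and the short end stop, then push the toggle clamp's lever over and down, past its dead point, until it snaps into lock with the rubber foot bearing on the block. Only push - never lift or carry the block - and leave the other things on the bench where they are.

Things in the scene. Friction and masses are not known exactly. Their poses are not given: they have to be found in the camera images.
- fixture: Drilling fixture bolted to the bench: dark steel plate 225 x 120 mm, top at z = 12 mm, with long fence, end stop and toggle clamp. Origin on the bench under the clamp arm's pivot. +x runs along the fence away from the clamp, roughly to the robot's left (up to 0.45 rad off), +y roughly towards the robot. Plate spans x -62 to 163, y -55 to 65 mm; open beside the block on its +x and +y sides.
- fence_face (a point): On the fence's inner face, which is the plane y = -22 mm of the fixture; at the plate's top, where the middle of the seated block's side comes. Steel fence from fixture x = 26 to 151 mm, 12 mm high above the plate. The block is pushed to it towards fixture -y (away from the robot).
- stop_face (a point): On the end stop's face, which is the plane x = 26 mm of the fixture; at the plate's top, where the middle of the seated block's end comes. Steel stop y -22 to 24 mm, 12 mm high above the plate. The block is pushed to it along the fence towards fixture -x.
- block: Brass block 60 (x) x 44 (y) x 16 (z) mm, about 0.36 kg, loose on the plate; origin at the centre of its underside. It starts 30 to 55 mm from home in x, 10 to 24 mm in y (it must go -x and -y in the fixture frame) and turned up to 0.25 rad. Fully home, its origin is at x = 56, y = 0, z = 12 mm in the fixture frame, its axes parallel to the fixture's.
- clamp_lever: Clamp lever, black grip 16 mm wide, 12 mm thick, from 20 to 120 mm from its pivot pin. Origin on the pin; x axis towards the free end; z axis square to it, the way it is pushed to lock. Swings in the fixture's x-z plane at y = 0: starts about upright (85 to 105 deg from fixture +x, up positive; pin at x -25, z 48 mm), ends nearly level pointing to -x (177 deg; pin at x -2, z 66).
- lever_push (a point): Middle of the lever's pushed face, 90 mm from the pin. Push it from the clamp-arm (+x) side over to fixture -x, then down. Under 1 N to about 150 deg, where the foot meets the block; then 3 to 8 N; at about 165 deg it passes the dead point and snaps to a firm stop by itself. Let go before that, it springs back a little and stays unlocked.
- lever_end (a point): Free end of the clamp lever, on its centreline 116 mm from the pivot pin. About 164 mm above the bench at the start (clamp open), 98 mm at the dead point, about 73 mm in lock.
- clamp_arm: Steel hold-down arm, 16 mm wide, linked to the lever. Origin on its base pivot, 40 mm above the bench; x axis along the arm. Open, it stands at 60 to 72 deg, its top up to 120 mm above the bench, foot and all within fixture x = 0 to 50 mm: keep the gripper's body clear of it while pushing the block. Locked it is level over the block.
- foot (a point): Centre of the face of the arm's rubber foot, 20 mm across, on a sprung spindle. Up in the air at the start; in lock it presses on the middle of the seated block's top with about 15 N (fixture x = 58, y = 0, z = 28 mm).
- bush_small: Bystander, not to be disturbed: brass bush, 22 mm across, 22 mm high, standing on the fixture plate beside the clamp. Origin at its underside.
- bush_large: Bystander, not to be disturbed: brass bush, 30 mm across, 28 mm high, on the bench past the fixture's open end. Origin at its underside.
- hex_key: Bystander, not to be disturbed: L-shaped hex key, 85 x 24 mm, lying beyond the fence. Origin at its underside.
- caliper: Bystander, not to be disturbed: steel slide caliper, 225 mm long, 8 mm thick, lying beyond the fence. Origin at its underside.
- countersink: Bystander, not to be disturbed: hand countersink with a wooden handle, 155 mm long, lying on the robot's side of the fixture; origin under the ferrule, bit to its +x. Origin at its underside.
- oil_bottle: Bystander, not to be disturbed: plastic oil bottle, 54 mm across, 143 mm high, standing at the side. Origin at its underside.
- tub: Bystander, not to be disturbed: open white plastic tub 105 x 85 x 50 mm with brass bushes, at the side. Origin at its underside.
- paste_tin: Bystander, not to be disturbed: round tin 75 mm across, 64 mm high, at the side. Origin at its underside.
There are look-alikes about, which are no part of the job. What is shaped like the block but blue or green is not meant.

How it is judged:
By the outcome, as a careful person would: the job done as asked, in the order asked, and still so for the second after the job is handed in, with the robot touching nothing.
It also fails if it takes over 58 s, if anything falls off the work surface, if the arm or the gripper's body presses on something with over 40 N, if the wrist force passes 120 N, or if a joint passes its speed limit or range.

ROBOT

A 6-joint arm with a two-finger parallel gripper is mounted at the origin on the work surface. World frame = base frame: x ahead of the robot, y to its left, z up, the work surface at z = 0. Lengths are in m, angles in degrees, forces in N, time in s.
With the tool pointing down it reaches from about 0.4 to 0.825 m from the base axis. Payload 7 kg.
Tool frame: the origin (TCP) lies at the very end of the fingers, on their centre line; the grasp point (between the pads) lies 19 mm behind it; z points along the fingers, y is the line along which they close (so a half turn about z gives the same grasp; the last joint's range is limited). The gripper opens to 88 mm and grips with 3 to 60 N. Pads are 19 mm wide; open, the fingers measure 130 mm over their backs; the gripper's body (78 mm by 193 mm) begins 47 mm behind the grasp point.
Start: joints at [-56.087, 20.546, 0.682, 0, -70.136, -16.507], TCP at [0.202, -0.644, 0.204] pointing down, gripper open.
Joint ranges: [-176.03, 176.03], [-82.01, 121.73], [-58.28, 71.71], [-173.87, 95.51], [-174.79, -0.11], [-173.66, 173.66]. Speed limits (degrees/s): [136.94, 136.94, 172.46, 180, 180, 180].

INTERFACE

Orientations are given as [roll, pitch, yaw] about the fixed x, y, z axes, in that order (R = Rz(yaw) Ry(pitch) Rx(roll)).
In Python, from plant import ctrl gives the robot as it stands.
- The arm moves only by the tool carry_out, never from a script. Its argument "deltas" is a list that holds one entry, the list of rows, each a list of 5 numbers: the shift along the tool's x, y, z scaled (see below), then the turn about the tool's z scaled (see below), then the opening, from -1 (shut) to 1 (fully open). A call has 1 to 5 rows; each row is the pose to reach, as a shift and turn from the pose commanded when the call began, along the tool's axes at that moment, turning the shorter way round; what a row does not reach only later rows make up. The controller multiplies each number of a shift by 20 cm and each number of a turn by 2 pi rad. A row lasts 1/10 s, in which the tool goes at most 50 mm and 8.59 degrees, less where a joint would pass 70% of its speed; a pose out of reach is approached as far as the arm can. A call with a number of a shift or a turn outside -1 to 1 is refused whole. A call with a gripper value outside its range is refused whole. The fingers move at their own pace and stop on an object; the grip force is fixed at half the most. Time passes only in rows, so rows that repeat a pose let the fingers close. It gives the time, the measured TCP pose, the force, the opening and the grip force at its end, in the units of the state.
- ctrl.get_obs(): the state, without advancing time (a new reading comes with each control period).
- ctrl.snapshot(name): name is "scene" or "side" or "wrist"; returns a dict with "color" (400x640x3 uint8, red, green, blue), "camera_matrix" (3x3 intrinsics, pixels), "k1" (the pictures are not rectified: a ray, as slopes to the right and down, at radius r is drawn at 1 + k1 r^2 times it, then the intrinsics apply), "R" (3x3) and "t" (3): a world point X has camera coordinates R X + t. Camera axes: x right, y down, z forward; pixel columns grow to the right and rows downward; lengths in m; the calibration is good to about 2 mm. A picture is of the moment at which its call begins. There is no depth.
- ctrl.close_job(): hands the job in; it is judged then, once.
Trained networks look in a picture, given as the dict that the camera call returned (one of the last four; its "shot" number tells which), for a name from the list of things; names that differ only in an ending like _2 or _b are one class to them, and where a whole thing is asked for, a point or a joint stands for the part that bears it (a point fixed in the world has none). Each returns a list of dicts, best first, with "p" (0 to 1); they miss things now and then, are a little off and sometimes report something else, mostly with a low value. They report only what shows in the picture. A call takes as long as a camera call. They do not tell look-alikes from the thing itself.
- ctrl.search_frame(picture, name): "centre" ([column, row] in pixels, amid what is visible of it).
- ctrl.silhouettes(picture, name): "mask" (400x640 bool, what is visible of it) and "centre" ([column, row] in pixels, amid what is visible of it).
- ctrl.spot_point(picture, name): "centre" ([column, row] in pixels: a listed point, or the origin of a listed thing).
The state is a dict: "clock": time; "joint_pos": joint angles; "qvel": joint speeds; "tau": joint torques, N m; "tool_pos": TCP position; "orientation": TCP orientation; "force": force on the tool from outside, world axes, zero at the start; "moment": the same for the moment, N m; "opening": finger opening in m; "gripper_force": force on a finger pad.
Only numpy, scipy, OpenCV 4.12 (cv2) and the standard library are available. Lean on these libraries where they do the work, as an engineer would, in place of code of your own. Each camera call takes 0.05 s, during which the arm holds its last target. There are 200 camera calls.

## Working session

There is one attempt and no reset: what is moved stays moved. The work goes in short steps, Python scripts to look and compute and a tool call to move; the robot and the scene stay as the last step left them, time stands still between calls to the robot, and variables do not carry over. Pictures are saved under pics/ and viewed, at most 10 in all, crops included, and the job is handed in when it is done.

Besides the shell and the picture viewer there is one more tool, called after ">>>" by a JSON object that holds its "name" and its "arguments", one argument or row to a line. carry_out: Moves the arm, as the interface text tells. Its arguments: {"type":"object","properties":{"deltas":{"type":"array"}},"required":["deltas"]}

```bash
mkdir -p pics; ls; python3 - <<'E'
from plant import ctrl
import cv2,numpy as np
o=ctrl.get_obs(); print(o)
ims=[]
for n in ["scene","side"]:
    s=ctrl.snapshot(n); ims.append(s["color"])
    print(n,s["camera_matrix"].tolist(),s["k1"],np.round(s["R"],4).tolist(),np.round(s["t"],4).tolist(),s["shot"])
    for k in ["fence_face","stop_face","block","clamp_lever","lever_end","lever_push","fixture","clamp_arm","foot","bush_small"]:
        print(k,[(np.round(d["centre"]).tolist(),round(d["p"],2)) for d in ctrl.spot_point(s,k)[:3]])
    cv2.imwrite(f"pics/{n}0.png",s["color"][:,:,::-1])
E
```

```text
pics
{'clock': 0.0, 'joint_pos': array([-5.60860302e+01,  2.05917015e+01,  6.32947465e-01, -2.15725535e-02,
       -7.01343374e+01, -1.65083979e+01]), 'qvel': array([ 0.01474765,  0.05437945,  0.05378386, -0.0590617 , -0.07557488,
       -0.06103782]), 'tau': array([-1.22120608e-03, -5.82712984e+01,  2.93060410e+01,  6.99737281e+00,
        6.74759751e-03, -2.09636501e-04]), 'tool_pos': array([ 0.20175337, -0.64358835,  0.20310886]), 'orientation': array([ 1.79904983e+02, -7.01180616e-03, -1.62601769e+02]), 'force': array([ 0.0782394 , -0.15242972, -0.7086987 ]), 'moment': array([ 0.04545329,  0.03530501, -0.00043688]), 'gripper_force': 0.0, 'opening': 0.08750239097597319}
scene [[419.46122364921575, 0.0, 328.46400491991267], [0.0, 419.46122364921575, 189.02749280865177], [0.0, 0.0, 1.0]] -0.048253181063000604 [[0.8315, 0.5553, 0.0142], [0.4794, -0.7045, -0.5233], [-0.2806, 0.4419, -0.852]] [-0.4877, -0.1852, 1.2755] 1
fence_face [([340.0, 190.0], 0.64)]
stop_face [([324.0, 192.0], 0.57)]
block [([338.0, 172.0], 0.7), ([318.0, 132.0], 0.59)]
clamp_lever [([314.0, 197.0], 0.73)]
lever
[... 328 characters left out ...]
9.91898828345725], [0.0, 0.0, 1.0]] 0.0484217022249942 [[-0.9708, -0.2394, -0.0111], [-0.1122, 0.4948, -0.8617], [0.2118, -0.8354, -0.5073]] [0.5526, 0.1757, 1.2793] 2
fence_face [([309.0, 264.0], 0.72), ([278.0, 263.0], 0.38)]
stop_face [([330.0, 235.0], 0.7), ([322.0, 253.0], 0.61)]
block [([321.0, 324.0], 0.92), ([366.0, 312.0], 0.7), ([317.0, 277.0], 0.64)]
clamp_lever [([330.0, 235.0], 0.64)]
lever_end [([326.0, 200.0], 0.69)]
lever_push [([324.0, 241.0], 0.69), ([330.0, 207.0], 0.51)]
fixture [([324.0, 257.0], 0.8), ([310.0, 261.0], 0.74), ([370.0, 270.0], 0.63)]
clamp_arm [([327.0, 240.0], 0.82)]
foot [([282.0, 262.0], 0.66), ([318.0, 232.0], 0.46)]
bush_small [([344.0, 250.0], 0.51)]
```

```bash
python3 - <<'E'
import cv2
for n,(x,y,w,h) in {"scene":(230,90,200,150),"side":(220,170,220,165)}.items():
    im=cv2.imread(f"pics/{n}0.png")[y:y+h,x:x+w]
    cv2.imwrite(f"pics/{n}0c.png",cv2.resize(im,(800,600),interpolation=cv2.INTER_CUBIC))
E
```

```text
(no output)
```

View pics/scene0c.png

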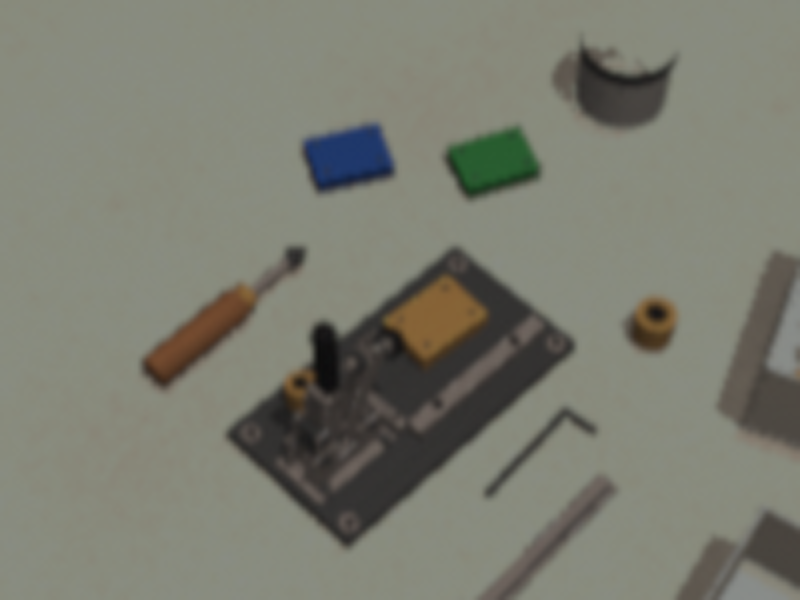

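View pics/side0c.png

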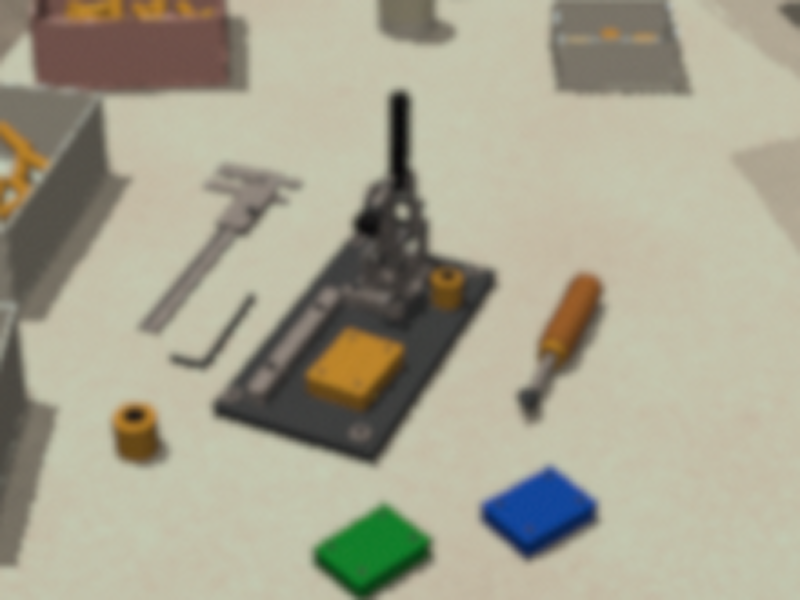

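The scene crop shows the fixture plate with corners at about pixel (287,198), (317,226), (374,177) and (344,152). The brass block is at (339,170) and the lever's grip tip at (311,172). There are three block-like candidates: brass at (339,170), blue at (317,129) and green at (353,130). Brass is the one meant, because it is on the plate and the right colour; the enlarged crop confirms it.

```bash
cat > h.py <<'E'
import numpy as np,cv2
from scipy.optimize import least_squares,minimize
def proj(s,X):
    c=np.atleast_2d(X)@np.array(s["R"]).T+np.array(s["t"]); p=c[:,:2]/c[:,2:]
    p=p*(1+s["k1"]*(p**2).sum(1,keepdims=True)); K=np.array(s["camera_matrix"])
    return p*[K[0,0],K[1,1]]+[K[0,2],K[1,2]]
def tf(p,X): # p = x,y,yaw(rad)
    X=np.atleast_2d(X).astype(float); c,s=np.cos(p[2]),np.sin(p[2])
    return np.c_[p[0]+c*X[:,0]-s*X[:,1],p[1]+s*X[:,0]+c*X[:,1],X[:,2]]
def inv(p,X): # world -> fixture
    X=np.atleast_2d(X); c,s=np.cos(p[2]),np.sin(p[2]); d=X[:,:2]-np.array(p[:2])
    return np.c_[c*d[:,0]+s*d[:,1],-s*d[:,0]+c*d[:,1],X[:,2:]]
def brass(s,box):
    h=cv2.cvtColor(s["color"],cv2.COLOR_RGB2HSV); m=(h[...,0]>8)&(h[...,0]<30)&(h[...,1]>130)&(h[...,2]>70)
    k=np.zeros_like(m); x0,y0,x1,y1=box; k[y0:y1,x0:x1]=1
    n,l,st,_=cv2.connectedComponentsWithStats((m&k).astype(np.uint8)); i=1+st[1:,4].argmax()
    return l==i
BOX=np.array([[a,b,c] for a in(-.03,.03) for b in(-.022,.022) for c in(.012,.028)])
def fitbox(views,p0):
    def cost(q):
        e=0
        for s,m in views:
            im=np.zeros(m.shape,np.uint8); P=proj(s,tf(q*[1,1,5],BOX))
            cv2.fillConvexPoly(im,cv2.convexHull(np.round(P*16).astype(np.int32)),255,cv2.LINE_AA,4)
            e+=np.abs(im/255.-m).sum()/m.sum()
        return e
    best=None
    for dy in(-.3,-.1,.1,.3):
        q0=np.array([p0[0],p0[1],(p0[2]+dy)/5])
        r=minimize(cost,q0,method="Nelder-Mead",options=dict(initial_simplex=q0+np.r_[np.zeros((1,3)),np.diag([.006,.006,.04])],xatol=1e-5,fatol=1e-4))
        if best is None or r.fun<best.fun: best=r
    return best.x*[1,1,5],best.fun
E
python3 - <<'E'
from plant import ctrl
from h import *
A=ctrl.snapshot("scene");B=ctrl.snapshot("side")
C=np.array([[-62,65,12],[-62,-55,12],[163,-55,12],[163,65,12]])/1e3
a=np.array([[228,431],[347,543],[575,345],[456,247]])/4+[230,90]
b=np.array([[495,272],[217,405],[375,458]])/3.636+[220,170]
f=lambda p:np.r_[(proj(A,tf(p,C))-a).ravel(),(proj(B,tf(p,C[[0,2,3]]))-b).ravel()]
r=least_squares(f,[.5,-.3,1.6]); F=r.x; print("fix",F,np.degrees(F[2]),np.round(r.fun,1))
for n,fn in (("A",lambda p:(proj(A,tf(p,C))-a).ravel()),("B",lambda p:(proj(B,tf(p,C[[0,2,3]]))-b).ravel())):
    print(n,least_squares(fn,F).x)
mA=brass(A,(320,150,356,186));mB=brass(B,(295,255,340,285))
p0=tf(F,[[.1,.015,0]])[0];p0[2]=F[2]
for v in ([(A,mA),(B,mB)],[(A,mA)],[(B,mB)]):
    q,e=fitbox(v,p0);print("block",q,e,"in fix",inv(F,[[q[0],q[1],0]])*1e3,np.degrees(q[2]-F[2]))
np.save("F.npy",F)
E
```

```text
fix [0.52172074 0.05009527 1.38029606] 79.0851385585193 [-1.  -0.9  0.1 -0.9 -0.  -1.9 -1.  -1.7 -0.1 -1.9 -2.2 -1.  -0.6 -2.2]
A [0.52457684 0.04739865 1.36811861]
B [0.51819594 0.05562437 1.38386764]
block [0.51864615 0.15080009 1.4076047 ] 0.5305475261357614 in fix [[98.30085632 22.08744101  0.        ]] 1.5646701751087557
block [0.51883785 0.15600654 1.45799022] 0.35768415474297827 in fix [[103.44942105  22.88505031   0.        ]] 4.4515475056035925
block [0.51896022 0.15024298 1.39925555] 0.15750643691820163 in fix [[97.81329729 21.67356858  0.        ]] 1.0862988147154056
```

>>> {"name": "carry_out", "arguments": {
  "deltas": [
    [[-0.94,0.49,-0.6,-0.11,-1],[-0.94,0.49,-0.6,-0.11,-1],[-0.94,0.49,-0.6,-0.11,-1],[-0.94,0.49,-0.6,-0.11,-1],[-0.94,0.49,-0.6,-0.11,-1]]
  ]
}}

```text
clock: 1.7
tool_pos: [0.3532, -0.4929, 0.3258]
orientation: [-179.9, -0.0, -122.6]
force: [1.4, -0.6, -0.4]
opening: 0.0529
gripper_force: 0.0
```

```bash
cat > go.py <<'E'
import sys
from plant import ctrl
from h import *
def rows(tgt,yaw,o=None):
    o=o or ctrl.get_obs(); y=np.radians(o["orientation"][2]); d=np.array(tgt)-o["tool_pos"]
    v=[np.cos(y)*d[0]+np.sin(y)*d[1],np.sin(y)*d[0]-np.cos(y)*d[1],-d[2]]
    t=(yaw-np.degrees(y)+180)%360-180
    return np.round(np.r_[np.array(v)/.2,-t/360],4).tolist()
if __name__=="__main__":
    o=ctrl.get_obs(); F=np.load("F.npy")
    print(o["clock"],np.round(o["tool_pos"],4),np.round(o["orientation"],2),np.round(o["force"],1),np.round(o["joint_pos"],1),"fix mm",np.round(inv(F,[o["tool_pos"]])*1e3,1))
    a=[float(v) for v in sys.argv[1:]]   # fixture mm x y z triples
    for i in range(0,len(a),3): print(a[i:i+3],rows(tf(F,[np.array(a[i:i+3])/1e3])[0],np.degrees(F[2])-180,o))
E
python3 go.py 75 20 330
```

```text
1.7 [ 0.3532 -0.4929  0.3258] [-1.7992e+02 -1.0000e-02 -1.2264e+02] [ 1.4 -0.6 -0.4] [-35.9  11.1   3.3   0.  -82.1   3.3] fix mm [[-565.1   62.7  325.8]]
[75.0, 20.0, 330.0] [-3.052, 0.9864, -0.0212, -0.0603]
```

>>> {"name": "carry_out", "arguments": {
  "deltas": [
    [[-0.98,0.32,0,-0.06,-1],[-0.98,0.32,0,-0.06,-1],[-0.98,0.32,0,-0.06,-1],[-0.98,0.32,0,-0.06,-1],[-0.98,0.32,0,-0.06,-1]]
  ]
}}

```text
clock: 2.2
tool_pos: [0.406, -0.2912, 0.3249]
orientation: [-179.9, 0.0, -101.1]
force: [0.3, -0.1, 0.4]
opening: 0.0132
gripper_force: 0.0
```

```bash
python3 go.py 75 20 330
```

```text
2.2 [ 0.406  -0.2912  0.3249] [-1.7988e+02  4.0000e-02 -1.0114e+02] [ 0.3 -0.1  0.4] [-13.1   0.3  -9.   -0.  -80.6   2. ] fix mm [[-357.    49.   324.9]]
[75.0, 20.0, 330.0] [-2.1606, -0.1367, -0.0255, -0.0006]
```

>>> {"name": "carry_out", "arguments": {
  "deltas": [
    [[-1,-0.06,-0.02,0,-1],[-1,-0.06,-0.02,0,-1],[-1,-0.06,-0.02,0,-1],[-1,-0.06,-0.02,0,-1],[-1,-0.06,-0.02,0,-1]]
  ]
}}

```text
clock: 2.7
tool_pos: [0.4576, -0.097, 0.3283]
orientation: [-179.9, 0.1, -101.1]
force: [0.2, -0.3, -0.4]
opening: 0.0005
gripper_force: 0.0
```

>>> {"name": "carry_out", "arguments": {
  "deltas": [
    [[-1,-0.06,0,0,-1],[-1,-0.06,0,0,-1],[-1,-0.06,0,0,-1],[-1,-0.06,0,0,-1],[-1,-0.06,0,0,-1]]
  ]
}}

```text
clock: 3.2
tool_pos: [0.5087, 0.0962, 0.327]
orientation: [179.9, -0.0, -101.2]
force: [-0.7, -0.6, -0.1]
opening: 0.0006
gripper_force: 0.0
```

```bash
python3 go.py 75 20 330; python3 - <<'E'
from plant import ctrl
from h import *
import pickle
F=np.load("F.npy")
s=ctrl.snapshot("wrist"); pickle.dump(s,open("w1.pkl","wb"))
print(s["camera_matrix"].tolist(),s["k1"],-s["R"].T@s["t"],s["R"].round(2).tolist())
for n,P in dict(c=[[-62,65,12],[-62,-55,12],[163,-55,12],[163,65,12]],home=[[56,0,12]],lev=[[-25,0,164]]).items(): print(n,proj(s,tf(F,np.array(P)/1e3)).round().tolist())
im=cv2.convertScaleAbs(s["color"][:,:,::-1],alpha=1.3)
cv2.imwrite("pics/w1.png",cv2.resize(im,(800,500)))
E
```

```text
3.2 [0.5087 0.0962 0.327 ] [ 1.7994e+02 -2.0000e-02 -1.0120e+02] [-0.7 -0.6 -0.1] [ 32.4   2.2  -6.7  -0.  -81.1 -43.6] fix mm [[ 42.8  21.5 327. ]]
[75.0, 20.0, 330.0] [-0.1611, -0.0069, -0.015, -0.0008]
[[277.9392341977268, 0.0, 322.1809187546941], [0.0, 277.9392341977268, 202.7568036087795], [0.0, 0.0, 1.0]] -0.019707623703026898 [0.49444167 0.0249852  0.50841766] [[-0.98, 0.19, 0.0], [0.19, 0.94, 0.27], [0.05, 0.27, -0.96]]
c [[347.0, 105.0], [276.0, 105.0], [282.0, 230.0], [345.0, 230.0]]
home [[310.0, 174.0]]
lev [[303.0, 129.0]]
```

View pics/w1.png

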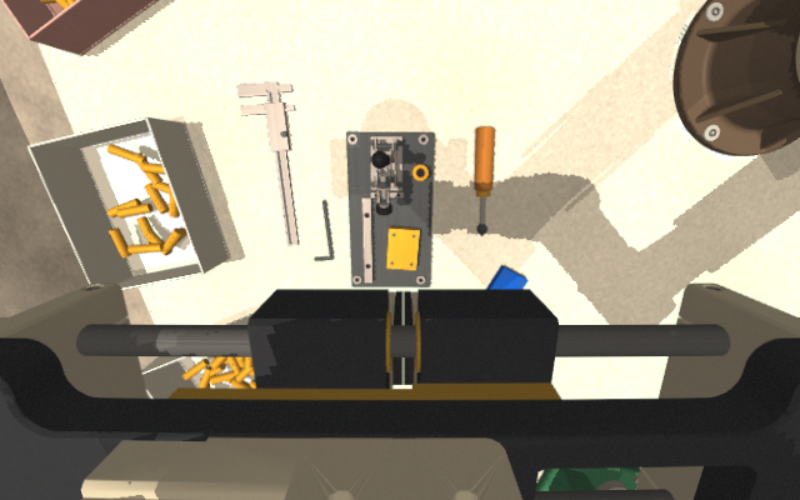

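The wrist view shows the plate with corners at (278,106), (348,106), (346,230) and (281,230) in original pixels, about 1 px from the prediction. The block is at (323,199), the upright lever knob at (304,127) and bush_small at (336,138).

```bash
python3 - <<'E'
from h import *
import pickle
s=pickle.load(open("w1.pkl","rb"));F=np.load("F.npy")
C=np.array([[-62,65,12],[-62,-55,12],[163,-55,12],[163,65,12]])/1e3
a=np.array([[435,132],[347,132],[351,287],[433,287]])/1.25-.1
r=least_squares(lambda p:(proj(s,tf(p,C))-a).ravel(),F);print(r.x,r.fun.round(1))
m=brass(s,(300,175,345,222));print(m.sum())
G=(r.x+F)/2;np.save("F.npy",G)
q,e=fitbox([(s,m)],np.r_[inv([0,0,0],[[.5186,.1508,0]])[0][:2],F[2]])
print(q,e,inv(G,[[q[0],q[1],0]])*1e3,np.degrees(q[2]-G[2]), inv(r.x,[[q[0],q[1],0]])*1e3,np.degrees(r.x[2]))
print("F change",inv(F,tf(r.x,[[.056,0,0]]))*1e3)
im=cv2.resize(s["color"][95:240,255:370,::-1],None,fx=5,fy=5,interpolation=cv2.INTER_CUBIC)[:,:]
cv2.imwrite("pics/w1c.png",cv2.resize(im,(475,600)))
E
```

```text
[0.52046758 0.05036775 1.37325085] [ 0.2 -0.2 -0.3 -0.3  1.4  0.2 -1.3  0.3]
824
[0.51974136 0.15155819 1.30691273] 0.1189986674281363 [[99.16460671 20.86399289  0.        ]] -4.002724721044011 [[99.07987986 20.57204485  0.        ]] 78.68147769236705
F change [[56.02887575  0.88756137  0.        ]]
```

View pics/w1c.png

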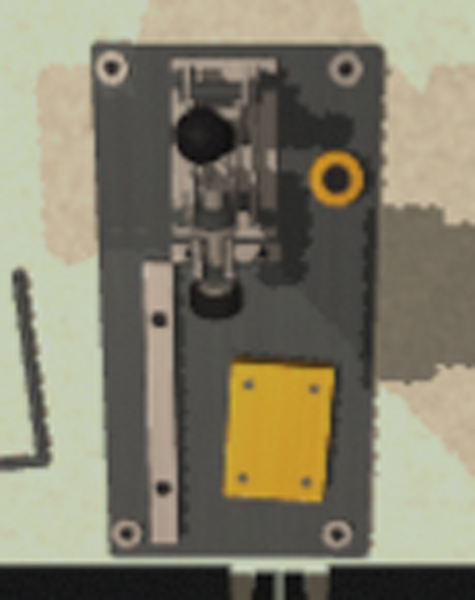

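```bash
python3 go.py 99 82 200  99 82 18; python3 - <<'E'
from h import *
import pickle
s=pickle.load(open("w1.pkl","rb"));G=np.load("F.npy")
for px in ((386,183),(392,155),(336,138),(399,218)):
    r=least_squares(lambda p:proj(s,tf(G,[[p[0],p[1],.01]]))[0]-px,[.05,.1]);print(px,r.x*1e3)
E
```

```text
3.25 [0.5081 0.0943 0.3273] [ 1.7994e+02 -5.0000e-02 -1.0122e+02] [ 0.2  0.3 -0.8] [ 32.3   2.1  -6.8  -0.  -81.1 -43.5] fix mm [[ 40.7  21.3 327.3]]
[99.0, 82.0, 200.0] [-0.291, 0.3042, 0.6363, -0.0003]
[99.0, 82.0, 18.0] [-0.291, 0.3042, 1.5463, -0.0003]
(386, 183) [ 72.78521545 138.43872746]
(392, 155) [ 22.00499297 146.1293406 ]
(336, 138) [-7.59351053 46.0472433 ]
(399, 218) [140.38301104 167.22728679]
```

>>> {"name": "carry_out", "arguments": {
  "deltas": [
    [[-0.29,0.3,0.3,0,-1],[-0.29,0.3,0.6,0,-1],[-0.29,0.3,0.8,0,-1],[-0.29,0.3,0.8,0,-1],[-0.29,0.3,0.8,0,-1]]
  ]
}}

```text
clock: 3.75
tool_pos: [0.457, 0.1586, 0.1638]
orientation: [179.7, -0.3, -101.4]
force: [-0.1, -0.6, -0.2]
opening: 0.0004
gripper_force: 0.0
```

```bash
python3 go.py 99 82 18
```

```text
3.75 [0.457  0.1586 0.1638] [ 179.66   -0.33 -101.43] [-0.1 -0.6 -0.2] [ 42.4   4.5 -25.8  -0.1 -60.2 -53.8] fix mm [[ 93.9  83.8 163.8]]
[99.0, 82.0, 18.0] [-0.0253, -0.0086, 0.7292, -0.0009]
```

>>> {"name": "carry_out", "arguments": {
  "deltas": [
    [[-0.02,0,0.25,0,-1],[-0.02,0,0.5,0,-1],[-0.02,0,0.68,0,-1],[-0.02,0,0.68,0,-1],[-0.02,0,0.68,0,-1]]
  ]
}}

```text
clock: 4.25
tool_pos: [0.4626, 0.1649, 0.0338]
orientation: [-179.9, 0.0, -101.4]
force: [0.7, -0.7, 0.6]
opening: 0.0008
gripper_force: 0.0
```

```bash
python3 go.py 99 65 18; python3 - <<'E'
from plant import ctrl
from h import *
s=ctrl.snapshot("wrist")
cv2.imwrite("pics/w2.png",cv2.resize(s["color"][:,:,::-1],(800,500)))
E
```

```text
4.25 [0.4626 0.1649 0.0338] [-179.94    0.   -101.4 ] [ 0.7 -0.7  0.6] [ 42.6  14.  -34.7   0.1 -41.3 -54.1] fix mm [[101.2  79.5  33.8]]
[99.0, 65.0, 18.0] [0.0107, -0.0726, 0.0792, -0.0008]
```

View pics/w2.png

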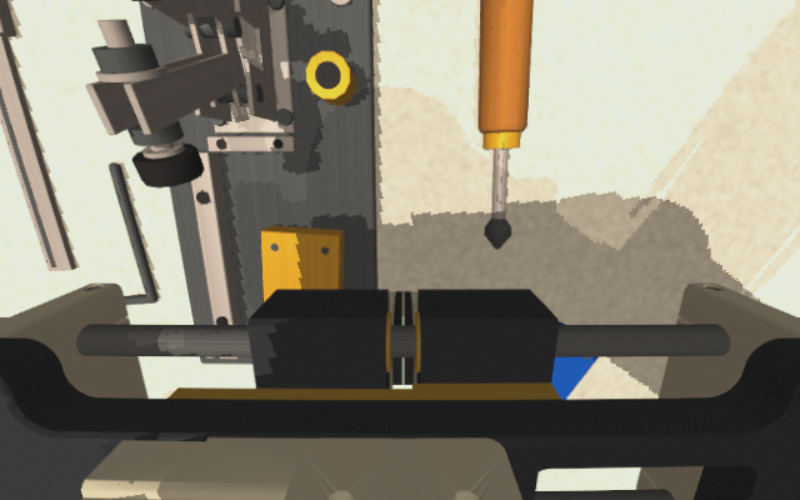

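The close wrist view shows the block's clamp-side edge from (262,230) to (343,232), the bush at (328,75) and the foot at (168,165). The gripper is beside the block, clear of everything.

>>> {"name": "carry_out", "arguments": {
  "deltas": [
    [[0.01,0,0.08,0,-1],[0.01,-0.07,0.08,0,-1],[0.01,-0.07,0.08,0,-1]]
  ]
}}

```text
clock: 4.6
tool_pos: [0.4775, 0.1613, 0.0185]
orientation: [-179.8, 0.2, -101.4]
force: [-0.2, 0.2, 0.3]
opening: 0.0005
gripper_force: 0.0
```

>>> {"name": "carry_out", "arguments": {
  "deltas": [
    [[0,-0.015,0,0,-1],[0,-0.03,0,0,-1],[0,-0.045,0,0,-1],[0,-0.06,0,0,-1],[0,-0.06,0,0,-1]]
  ]
}}

```text
clock: 5.1
tool_pos: [0.4865, 0.1578, 0.0161]
orientation: [-180.0, 0.0, -101.4]
force: [-0.7, 0.0, -0.7]
opening: 0.0005
gripper_force: 0.0
```

```bash
python3 go.py 99 45 18
```

```text
5.1 [0.4865 0.1578 0.0161] [-179.99    0.   -101.4 ] [-0.7  0.  -0.7] [ 40.   17.2 -33.1   0.  -39.7 -51.4] fix mm [[98.9 54.7 16.1]]
[99.0, 45.0, 18.0] [-0.0006, -0.0486, -0.0094, -0.0008]
```

>>> {"name": "carry_out", "arguments": {
  "deltas": [
    [[0,-0.01,-0.01,0,-1],[0,-0.02,-0.01,0,-1],[0,-0.03,-0.01,0,-1],[0,-0.04,-0.01,0,-1],[0,-0.04,-0.01,0,-1]]
  ]
}}

```text
clock: 5.6
tool_pos: [0.4942, 0.1563, 0.018]
orientation: [-180.0, 0.0, -101.4]
force: [-0.3, 0.1, -0.5]
opening: 0.0006
gripper_force: 0.0
```

```bash
python3 go.py 99 42 18; python3 - <<'E'
from plant import ctrl
from h import *
G=np.load("F.npy")
for n,b in (("side",(285,245,345,290)),("wrist",(180,160,320,235))):
    s=ctrl.snapshot(n); cv2.imwrite(f"pics/{n}3.png",s["color"][:,:,::-1])
    m=brass(s,b)
    p=tf(G,[[.099,.01,0]])[0]
    if n=="side":
        q,e=fitbox([(s,m)],np.r_[p[:2],G[2]]);print(m.sum(),e,inv(G,[[q[0],q[1],0]])*1e3,np.degrees(q[2]-G[2]))
cv2.imwrite("pics/w3.png",cv2.resize(s["color"][150:310,130:390,::-1],(780,480)))
E
```

```text
5.6 [0.4942 0.1563 0.018 ] [-180.     0.  -101.4] [-0.3  0.1 -0.5] [ 39.3  17.6 -32.1   0.  -40.3 -50.7] fix mm [[98.9 46.8 18. ]]
[99.0, 42.0, 18.0] [-0.0008, -0.0241, 0.0002, -0.0008]
304 0.4945562435500516 [[99.41746384 21.03627026  0.        ]] 6.172323909634298
```

View pics/w3.png

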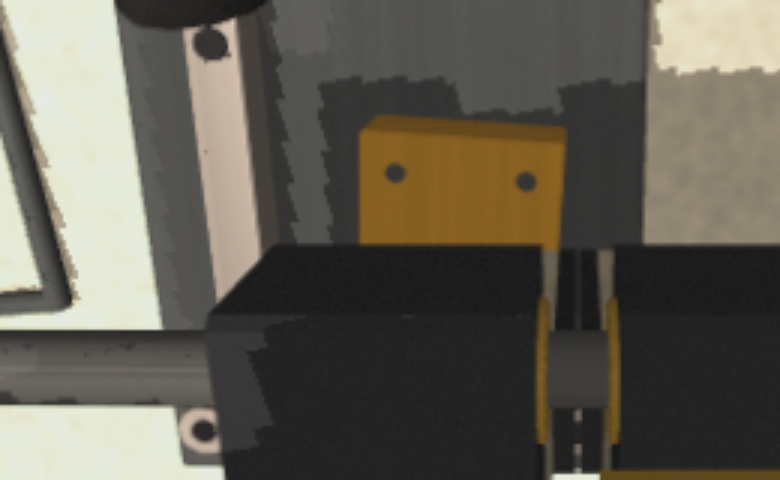

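The crop shows the block not yet moved. Its near edge spans (360,130) to (566,127), and the thin fingertips at x≈545–612 are just short of its side. I'll keep pushing in small steps until the force rises at the fence.

>>> {"name": "carry_out", "arguments": {
  "deltas": [
    [[0,-0.02,0,0,-1],[0,-0.04,0,0,-1],[0,-0.05,0,0,-1],[0,-0.06,0,0,-1],[0,-0.06,0,0,-1]]
  ]
}}

```text
clock: 6.2
tool_pos: [0.506, 0.1538, 0.018]
orientation: [-180.0, 0.0, -101.4]
force: [0.2, -0.5, 0.3]
opening: 0.0002
gripper_force: 0.0
```

```bash
cat > look.py <<'E'
import sys
from plant import ctrl
from h import *
G=np.load("F.npy"); n=sys.argv[1]; x,y=float(sys.argv[2])/1e3,float(sys.argv[3])/1e3
s=ctrl.snapshot("wrist")
P=proj(s,tf(G,[[x-.03,y+.022,.028],[x-.03,y-.022,.028],[x-.03,-.022,.024],[x,-.022,.024],[.026,-.022,.024],[.026,.024,.024]]))
print("pred corners +y,-y; fence pts; stop pts",P.round().tolist())
m=brass(s,tuple(int(v) for v in sys.argv[4:8])); ys,xs=np.nonzero(m)
im=s["color"][:,:,::-1].copy()
cs,_=cv2.findContours(m.astype(np.uint8),0,2); print("poly",cv2.approxPolyDP(max(cs,key=len),2,True)[:,0].tolist())
cv2.imwrite(f"pics/{n}.png",im)
E
python3 go.py 99 42 18; python3 look.py w4 99 15 180 160 330 240
```

```text
6.2 [0.506  0.1538 0.018 ] [-180.      0.   -101.41] [ 0.2 -0.5  0.3] [ 38.2  18.4 -30.8   0.  -40.8 -49.6] fix mm [[98.7 34.8 18. ]]
[99.0, 42.0, 18.0] [-0.0011, 0.036, -0.0, -0.0008]
pred corners +y,-y; fence pts; stop pts [[325.0, 195.0], [256.0, 195.0], [234.0, 194.0], [238.0, 237.0], [228.0, 125.0], [303.0, 125.0]]
poly [[270, 192], [269, 231], [321, 232], [322, 239], [324, 232], [329, 233], [329, 192], [276, 188]]
```

>>> {"name": "carry_out", "arguments": {
  "deltas": [
    [[0,-0.01,0,0,-1],[0,-0.02,0,0,-1],[0,-0.03,0,0,-1],[0,-0.03,0,0,-1]]
  ]
}}

```text
clock: 6.65
tool_pos: [0.5119, 0.1527, 0.0181]
orientation: [-180.0, 0.0, -101.4]
force: [0.6, 0.8, 0.6]
opening: 0.0003
gripper_force: 0.0
```

```bash
python3 go.py 99 42 18; python3 look.py w4 99 7 180 160 350 240; python3 - <<'E'
import cv2
cv2.imwrite("pics/w4c.png",cv2.resize(cv2.imread("pics/w4.png")[120:320,180:430],(750,600)))
E
```

```text
6.65 [0.5119 0.1527 0.0181] [-180.     0.  -101.4] [0.6 0.8 0.6] [ 37.7  18.8 -30.1   0.  -41.  -49.1] fix mm [[98.8 28.8 18.1]]
[99.0, 42.0, 18.0] [-0.0009, 0.0659, 0.0003, -0.0008]
pred corners +y,-y; fence pts; stop pts [[322.0, 195.0], [253.0, 195.0], [243.0, 194.0], [247.0, 236.0], [238.0, 125.0], [313.0, 125.0]]
poly [[280, 191], [278, 231], [320, 232], [322, 239], [324, 232], [343, 231], [346, 207], [343, 192], [283, 188]]
```

View pics/w4c.png

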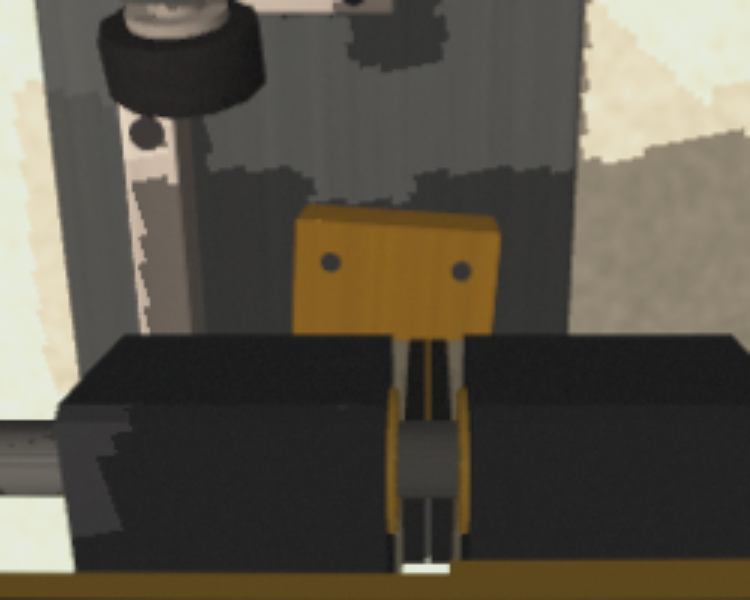

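The block hasn't moved: its +y corner is at pixel (346,207), yet the fingers at column 322 are already within its span. I'll check from the side camera before going on.

```bash
python3 - <<'E'
from plant import ctrl
from h import *
G=np.load("F.npy"); o=ctrl.get_obs()
a=ctrl.snapshot("side");b=ctrl.snapshot("scene");w=ctrl.snapshot("wrist")
for n,s in (("side",a),("scene",b),("wrist",w)): print(n,proj(s,[o["tool_pos"]]).round(1),proj(s,tf(G,BOX+[.099,.021,0])).round().tolist())
f=lambda s,x,y:cv2.resize(s["color"][y:y+100,x:x+133,::-1],(399,300),interpolation=cv2.INTER_CUBIC)
cv2.imwrite("pics/s5.png",np.hstack([f(a,240,200),f(b,270,120)]))
E
```

```text
side [[319.7 272.1]] [[314.0, 264.0], [314.0, 259.0], [330.0, 269.0], [330.0, 264.0], [304.0, 278.0], [303.0, 273.0], [320.0, 283.0], [320.0, 278.0]]
scene [[336.6 168.9]] [[337.0, 183.0], [337.0, 180.0], [326.0, 173.0], [326.0, 170.0], [352.0, 170.0], [352.0, 167.0], [340.0, 161.0], [341.0, 158.0]]
wrist [[321.4 232.7]] [[278.0, 189.0], [274.0, 195.0], [342.0, 189.0], [343.0, 195.0], [282.0, 267.0], [279.0, 279.0], [340.0, 267.0], [342.0, 279.0]]
```

View pics/s5.png

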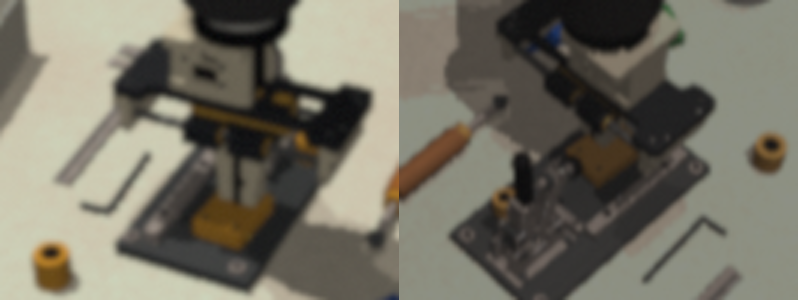

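```bash
python3 - <<'E'
from plant import ctrl
from h import *
G=np.load("F.npy"); o=ctrl.get_obs()
a=ctrl.snapshot("side"); cv2.imwrite("pics/side6.png",a["color"][:,:,::-1]); print(o["tool_pos"],o["force"],o["moment"])
out=[]
for im,t in ((cv2.imread("pics/side3.png"),tf(G,[[.0989,.0468,.018]])[0]),(a["color"][:,:,::-1].copy(),o["tool_pos"])):
    p=proj(a,[t,t+[0,0,.01]]); print(p)
    im=cv2.convertScaleAbs(im[230:300,280:345],alpha=1.5); im=cv2.resize(im,None,fx=6,fy=6,interpolation=cv2.INTER_CUBIC)
    for q,c in zip(p,((0,0,255),(255,0,0))): cv2.circle(im,tuple(int(v) for v in (q-[280,230]+.5)*6),3,c,-1)
    out.append(im)
cv2.imwrite("pics/cmp.png",np.hstack(out))
E
```

```text
[0.51152602 0.15266731 0.01804661] [-0.41099856  0.92230003 -0.76791035] [ 0.07560792  0.14562201 -0.02880198]
[[326.3012109  274.00840907]
 [326.31307678 270.78485819]]
[[319.7844731  272.0791269 ]
 [319.77033499 268.86556853]]
```

View pics/cmp.png

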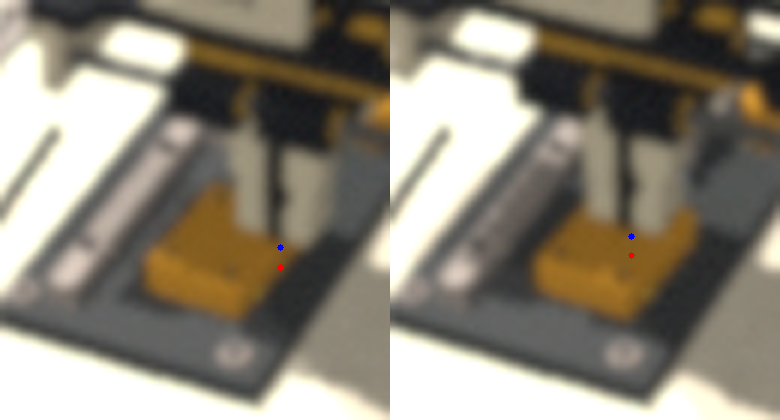

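The picture shows the fingertips ending about 12 mm higher than the reported TCP, just above the block's top. They are also each about 14–20 mm thick. I'll back off beside the block and feel for the plate to find the true tip height.

>>> {"name": "carry_out", "arguments": {
  "deltas": [
    [[0,0.1,-0.02,0,-1],[0,0.2,-0.02,0,-1],[0,0.2,0.0,0,-1],[0,0.2,0.02,0,-1],[0,0.2,0.02,0,-1]]
  ]
}}

```text
clock: 7.4
tool_pos: [0.4726, 0.1605, 0.0136]
orientation: [180.0, -0.0, -101.4]
force: [-0.2, -0.2, 0.0]
opening: 0.0004
gripper_force: 0.0
```

>>> {"name": "carry_out", "arguments": {
  "deltas": [
    [[0,0,0.005,0,-1],[0,0,0.01,0,-1],[0,0,0.01,0,-1]]
  ]
}}

```text
clock: 7.7
tool_pos: [0.4725, 0.1605, 0.0118]
orientation: [180.0, -0.0, -101.4]
force: [0.3, -0.1, -0.2]
opening: 0.0005
gripper_force: 0.0
```

>>> {"name": "carry_out", "arguments": {
  "deltas": [
    [[0,0,0.005,0,-1],[0,0,0.01,0,-1],[0,0,0.01,0,-1]]
  ]
}}

```text
clock: 8.0
tool_pos: [0.4723, 0.1605, 0.0099]
orientation: [180.0, -0.0, -101.4]
force: [-0.0, 0.0, 0.2]
opening: 0.0004
gripper_force: 0.0
```

>>> {"name": "carry_out", "arguments": {
  "deltas": [
    [[0,0,0.005,0,-1],[0,0,0.01,0,-1],[0,0,0.015,0,-1],[0,0,0.02,0,-1],[0,0,0.02,0,-1]]
  ]
}}

```text
clock: 8.5
tool_pos: [0.4723, 0.1605, 0.0059]
orientation: [180.0, -0.0, -101.4]
force: [-0.3, 1.0, -0.5]
opening: 0.0002
gripper_force: 0.0
```

>>> {"name": "carry_out", "arguments": {
  "deltas": [
    [[0,0,0.005,0,-1],[0,0,0.01,0,-1],[0,0,0.01,0,-1]]
  ]
}}

```text
clock: 8.8
tool_pos: [0.4723, 0.1605, 0.0039]
orientation: [180.0, -0.0, -101.4]
force: [-0.7, -0.1, 0.3]
opening: 0.0008
gripper_force: 0.0
```

>>> {"name": "carry_out", "arguments": {
  "deltas": [
    [[0,0,0.005,0,-1],[0,0,0.01,0,-1],[0,0,0.01,0,-1]]
  ]
}}

```text
clock: 9.1
tool_pos: [0.4723, 0.1605, 0.0019]
orientation: [180.0, -0.0, -101.4]
force: [0.1, -0.1, -0.2]
opening: 0.0003
gripper_force: 0.0
```

>>> {"name": "carry_out", "arguments": {
  "deltas": [
    [[0,0,0.005,0,-1],[0,0,0.01,0,-1],[0,0,0.01,0,-1]]
  ]
}}

```text
clock: 9.4
tool_pos: [0.4723, 0.1605, -0.0001]
orientation: [180.0, -0.0, -101.4]
force: [0.3, -0.5, -0.6]
opening: 0.0007
gripper_force: 0.0
```

>>> {"name": "carry_out", "arguments": {
  "deltas": [
    [[0,0,0.005,0,-1],[0,0,0.005,0,-1]]
  ]
}}

```text
clock: 9.6
tool_pos: [0.4723, 0.1606, -0.001]
orientation: [180.0, -0.0, -101.4]
force: [-0.4, 0.0, 0.3]
opening: 0.0003
gripper_force: 0.0
```

>>> {"name": "carry_out", "arguments": {
  "deltas": [
    [[0,0,0.005,0,-1],[0,0,0.005,0,-1]]
  ]
}}

```text
clock: 9.8
tool_pos: [0.4723, 0.1606, -0.0021]
orientation: [180.0, -0.0, -101.4]
force: [-0.3, 0.4, 0.7]
opening: 0.0004
gripper_force: 0.0
```

```bash
python3 go.py 99 60 18; python3 - <<'E'
from plant import ctrl
from h import *
s=ctrl.snapshot("side");o=ctrl.get_obs()
cv2.imwrite("pics/side7.png",s["color"][:,:,::-1])
p=proj(s,[o["tool_pos"]])[0];print(p)
g=cv2.cvtColor(s["color"],cv2.COLOR_RGB2GRAY)
x,y=int(p[0]),int(p[1]);print(range(x-9,x+10),y-20);print(g[y-20:y+8,x-9:x+10])
E
```

```text
9.8 [ 0.4723  0.1606 -0.0021] [ 1.7999e+02 -1.0000e-02 -1.0139e+02] [-0.3  0.4  0.7] [ 41.4  17.9 -35.6  -0.  -36.5 -52.8] fix mm [[98.8 69.1 -2.1]]
[99.0, 60.0, 18.0] [-0.001, -0.0457, -0.1003, -0.0008]
[334.60999306 282.77486008]
range(325, 344) 262
[[ 60  72  84  90  94  91  75  51  32  24  21  24  25  24  19  20  20  25
   37]
 [ 67  79  90  97 100  96  84  65  40  28  34  40  40  37  32  26  23  27
   37]
 [ 68  79  91  98 100  98  91  72  46  35  48  62  67  61  55  48  42  38
   44]
 [ 66  74  88  97 100 100  93  76  49  38  58  78  85  84  80  75  69  61
   61]
 [ 65  70  84  96 100 100  93  76  49  40  62  83  94  97  96  94  88  80
   80]
 [ 66  72  86  98  99 100  94  76  49  40  62  85  97  99 100  99  96  91
   99]
 [ 66  76  88  99 100  99  92  74  48  41  61  84  96 101 100  99  95  95
  113]
 [ 68  74  87  96  99  98  91  73  47  35  56  80  96 100 100  98  93  97
  122]
 [ 68  71  81  92  98  97  90  73  47  32  50  75  92  99 100  97  92  98
  125]
 [ 67  70  79  89  98  97  90  73  47  29  42  69  89  97  99  95  90  98
  128]
 [ 67  69  76  89  97  98  93  76  47 
[... 720 characters left out ...]
  46  63  78  87  92  92  92  90  89  90  90
   89]
 [ 31  29  32  29  31  31  42  57  74  86  90  92  92  93  92  90  89  90
   89]
 [ 30  30  30  29  32  37  50  69  83  91  91  92  92  92  91  91  90  90
   89]
 [ 40  35  32  31  33  45  64  79  88  91  92  92  92  92  91  90  89  90
   90]
 [ 48  43  37  35  42  58  74  88  91  92  92  92  92  91  91  91  91  90
   91]
 [ 57  47  40  41  56  74  87  94  95  94  92  92  91  92  90  91  91  91
   92]
 [ 60  50  43  55  75  93 102 103  99  93  92  92  92  92  91  91  91  91
   93]
 [ 60  50  51  70  93 109 114 110 102  95  92  91  92  92  93  92  92  92
   92]
 [ 56  53  62  86 107 117 119 113 104  99  94  93  92  93  92  92  92  93
   92]]
```

>>> {"name": "carry_out", "arguments": {
  "deltas": [
    [[0,0,0.005,0,-1],[0,0,0.01,0,-1],[0,0,0.01,0,-1]]
  ]
}}

```text
clock: 10.15
tool_pos: [0.4723, 0.1605, -0.0041]
orientation: [180.0, -0.0, -101.4]
force: [0.0, 1.2, -0.9]
opening: 0.0003
gripper_force: 0.0
```

>>> {"name": "carry_out", "arguments": {
  "deltas": [
    [[0,0,0.005,0,-1],[0,0,0.005,0,-1]]
  ]
}}

```text
clock: 10.35
tool_pos: [0.4723, 0.1606, -0.005]
orientation: [180.0, -0.0, -101.4]
force: [-1.1, 0.3, -0.4]
opening: 0.0006
gripper_force: 0.0
```

>>> {"name": "carry_out", "arguments": {
  "deltas": [
    [[0,0,0.005,0,-1],[0,0,0.005,0,-1]]
  ]
}}

```text
clock: 10.55
tool_pos: [0.4723, 0.1606, -0.0061]
orientation: [180.0, -0.0, -101.4]
force: [-0.7, -0.2, -0.0]
opening: 0.0007
gripper_force: 0.0
```

>>> {"name": "carry_out", "arguments": {
  "deltas": [
    [[0,0,0.005,0,-1],[0,0,0.005,0,-1]]
  ]
}}

```text
clock: 10.75
tool_pos: [0.4723, 0.1606, -0.007]
orientation: [180.0, -0.0, -101.4]
force: [0.3, -0.3, -0.2]
opening: 0.0006
gripper_force: 0.0
```

>>> {"name": "carry_out", "arguments": {
  "deltas": [
    [[0,0,0.005,0,-1],[0,0,0.005,0,-1]]
  ]
}}

```text
clock: 10.95
tool_pos: [0.4723, 0.1606, -0.0081]
orientation: [180.0, -0.0, -101.4]
force: [-0.8, -0.1, 0.0]
opening: 0.0007
gripper_force: 0.0
```

>>> {"name": "carry_out", "arguments": {
  "deltas": [
    [[0,0,0.005,0,-1],[0,0,0.005,0,-1]]
  ]
}}

```text
clock: 11.15
tool_pos: [0.4723, 0.1605, -0.0091]
orientation: [180.0, -0.0, -101.4]
force: [0.0, 0.4, 0.2]
opening: 0.0008
gripper_force: 0.0
```

>>> {"name": "carry_out", "arguments": {
  "deltas": [
    [[0,0,0.005,0,-1],[0,0,0.005,0,-1]]
  ]
}}

```text
clock: 11.35
tool_pos: [0.4723, 0.1605, -0.0101]
orientation: [180.0, -0.0, -101.4]
force: [-0.4, -0.8, 0.4]
opening: 0.0004
gripper_force: 0.0
```

>>> {"name": "carry_out", "arguments": {
  "deltas": [
    [[0,0,0.005,0,-1],[0,0,0.005,0,-1]]
  ]
}}

```text
clock: 11.55
tool_pos: [0.4724, 0.1606, -0.0105]
orientation: [-180.0, -0.0, -101.4]
force: [-1.2, -0.1, 6.3]
opening: 0.0005
gripper_force: 3.4
```

```bash
python3 - <<'E'
from plant import ctrl
from h import *
s=ctrl.snapshot("side");o=ctrl.get_obs();print(o["tool_pos"],o["force"])
im=lambda i:cv2.resize(cv2.convertScaleAbs(i[235:300,290:355],alpha=1.5),(390,390),interpolation=cv2.INTER_CUBIC)
a=im(cv2.imread("pics/side3.png"));b=im(s["color"][:,:,::-1])
for d,c in ((0,(0,0,255)),(.02,(255,0,0))):
    q=(proj(s,[o["tool_pos"]+[0,0,d]])[0]-[290,235]+.5)*6; cv2.circle(b,tuple(int(v) for v in q),3,c,-1)
cv2.imwrite("pics/cmp2.png",np.hstack([a,b]))
E
```

```text
[ 0.47245072  0.16061415 -0.01047562] [-0.98186523 -0.74290141  6.7279614 ]
```

View pics/cmp2.png

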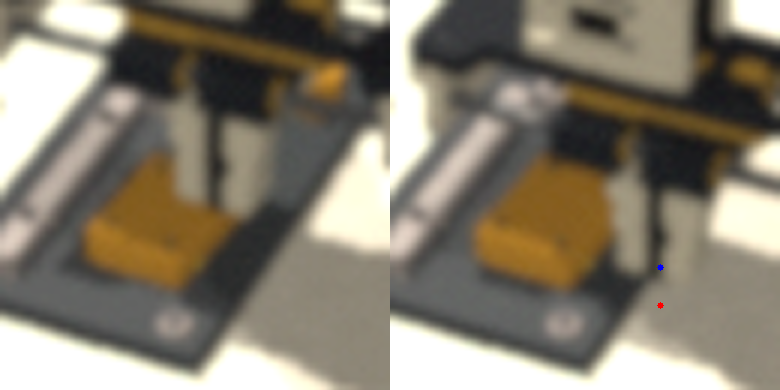

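The fingers touch the plate at TCP z = -10.5 mm, so the real tips sit about 22.5 mm behind the reported TCP. From here I'll use TCP z = -5 mm, which puts the tips at about 17.5 mm, for pushing the block.

>>> {"name": "carry_out", "arguments": {
  "deltas": [
    [[0,0,-0.03,0,-1],[0,-0.02,-0.03,0,-1],[0,-0.04,-0.03,0,-1],[0,-0.05,-0.03,0,-1],[0,-0.05,-0.03,0,-1]]
  ]
}}

```text
clock: 12.1
tool_pos: [0.4825, 0.1584, -0.0052]
orientation: [180.0, -0.0, -101.4]
force: [-0.3, -0.6, -0.5]
opening: 0.0003
gripper_force: 0.0
```

```bash
python3 go.py 99 42 -5; python3 look.py w5 99 21 160 150 430 232
```

```text
12.1 [ 0.4825  0.1584 -0.0052] [ 1.7999e+02 -1.0000e-02 -1.0142e+02] [-0.3 -0.6 -0.5] [ 40.4  18.9 -34.6  -0.  -36.5 -51.8] fix mm [[98.7 58.8 -5.2]]
[99.0, 42.0, -5.0] [-0.0018, -0.0839, -0.0008, -0.0008]
pred corners +y,-y; fence pts; stop pts [[293.0, 205.0], [214.0, 206.0], [180.0, 204.0], [187.0, 252.0], [169.0, 126.0], [255.0, 125.0]]
poly [[217, 204], [218, 231], [296, 230], [296, 201], [226, 197]]
```

>>> {"name": "carry_out", "arguments": {
  "deltas": [
    [[0,-0.01,0,0,-1],[0,-0.02,0,0,-1],[0,-0.03,0,0,-1],[0,-0.04,0,0,-1],[0,-0.05,0,0,-1]]
  ]
}}

```text
clock: 12.65
tool_pos: [0.4921, 0.1566, -0.005]
orientation: [180.0, -0.0, -101.4]
force: [-0.1, 1.2, -0.8]
opening: 0.0002
gripper_force: 0.4
```

>>> {"name": "carry_out", "arguments": {
  "deltas": [
    [[0,-0.01,0,0,-1],[0,-0.02,0,0,-1],[0,-0.03,0,0,-1],[0,-0.03,0,0,-1]]
  ]
}}

```text
clock: 13.05
tool_pos: [0.4983, 0.1555, -0.0049]
orientation: [-180.0, 0.0, -101.4]
force: [-0.0, 0.7, 0.5]
opening: 0.0004
gripper_force: 0.0
```

```bash
python3 go.py 99 42 -5; python3 look.py w5 99 14 160 150 430 232
```

```text
13.05 [ 0.4983  0.1555 -0.0049] [-1.7998e+02  2.0000e-02 -1.0140e+02] [-0.   0.7  0.5] [ 38.9  19.9 -32.9   0.  -37.2 -50.3] fix mm [[98.9 42.7 -4.9]]
[99.0, 42.0, -5.0] [-0.0004, -0.0033, 0.0007, -0.0008]
pred corners +y,-y; fence pts; stop pts [[309.0, 205.0], [230.0, 205.0], [208.0, 203.0], [214.0, 251.0], [199.0, 125.0], [286.0, 124.0]]
poly [[216, 208], [218, 231], [296, 230], [294, 201], [225, 201]]
```

>>> {"name": "carry_out", "arguments": {
  "deltas": [
    [[0,-0.01,0,0,-1],[0,-0.015,0,0,-1],[0,-0.015,0,0,-1]]
  ]
}}

```text
clock: 13.4
tool_pos: [0.501, 0.1549, -0.0049]
orientation: [-180.0, 0.0, -101.4]
force: [-0.5, 0.4, 0.5]
opening: 0.0005
gripper_force: 0.1
```

>>> {"name": "carry_out", "arguments": {
  "deltas": [
    [[0,-0.005,0,0,-1],[0,-0.01,0,0,-1],[0,-0.01,0,0,-1]]
  ]
}}

```text
clock: 13.7
tool_pos: [0.5029, 0.1544, -0.0049]
orientation: [-180.0, -0.0, -101.4]
force: [0.0, 0.4, 0.6]
opening: 0.0006
gripper_force: 0.2
```

>>> {"name": "carry_out", "arguments": {
  "deltas": [
    [[0,-0.005,0,0,-1],[0,-0.005,0,0,-1]]
  ]
}}

```text
clock: 13.9
tool_pos: [0.5039, 0.1543, -0.0049]
orientation: [-180.0, 0.0, -101.4]
force: [0.1, -0.3, -0.1]
opening: 0.0009
gripper_force: 0.2
```

```bash
python3 go.py 99 42 -5; python3 look.py w5 99 0 160 150 430 232
```

```text
13.9 [ 0.5039  0.1543 -0.0049] [-180.      0.   -101.39] [ 0.1 -0.3 -0.1] [ 38.4  20.3 -32.2   0.  -37.5 -49.8] fix mm [[98.8 37.  -4.9]]
[99.0, 42.0, -5.0] [-0.0011, 0.0251, 0.0003, -0.0008]
pred corners +y,-y; fence pts; stop pts [[294.0, 205.0], [216.0, 205.0], [218.0, 203.0], [223.0, 251.0], [210.0, 125.0], [296.0, 125.0]]
poly [[216, 208], [219, 231], [296, 230], [295, 201], [225, 201]]
```

>>> {"name": "carry_out", "arguments": {
  "deltas": [
    [[0,-0.005,0,0,-1],[0,-0.005,0,0,-1]]
  ]
}}

```text
clock: 14.15
tool_pos: [0.5048, 0.1541, -0.005]
orientation: [-180.0, -0.0, -101.4]
force: [-0.4, -0.1, -0.4]
opening: 0.0003
gripper_force: 0.2
```

>>> {"name": "carry_out", "arguments": {
  "deltas": [
    [[0,-0.005,0,0,-1],[0,-0.005,0,0,-1]]
  ]
}}

```text
clock: 14.35
tool_pos: [0.5051, 0.1539, -0.0051]
orientation: [179.9, -0.0, -101.4]
force: [-4.0, 2.0, 2.1]
opening: 0.0002
gripper_force: 2.3
```

>>> {"name": "carry_out", "arguments": {
  "deltas": [
    [[0,-0.005,0,0,-1],[0,-0.005,0,0,-1]]
  ]
}}

```text
clock: 14.55
tool_pos: [0.5051, 0.1536, -0.0052]
orientation: [179.9, -0.0, -101.4]
force: [-9.4, 5.1, 4.7]
opening: 0.0004
gripper_force: 4.9
```

The block is firmly against the fence, with a force of about 10 N. Next I'll go round to the +x end.

>>> {"name": "carry_out", "arguments": {
  "deltas": [
    [[0,0.07,0,0,-1],[-0.13,0.07,0,0,-1],[-0.27,0.07,0,0,-1],[-0.28,0.06,0,0,-1],[-0.28,-0.06,0,0,-1]]
  ]
}}

```text
clock: 15.05
tool_pos: [0.5279, 0.2071, -0.0049]
orientation: [180.0, -0.0, -101.2]
force: [0.0, 0.3, 0.5]
opening: 0.0003
gripper_force: 0.0
```

```bash
python3 go.py 152 0 -5; python3 look.py w6 99 0 160 60 430 232
```

```text
15.05 [ 0.5279  0.2071 -0.0049] [ 1.7997e+02 -1.0000e-02 -1.0125e+02] [0.  0.3 0.5] [ 41.2  23.2 -27.   -0.  -39.9 -52.4] fix mm [[155.3  23.6  -4.9]]
[152.0, 0.0, -5.0] [0.0161, -0.1181, 0.0007, -0.0004]
pred corners +y,-y; fence pts; stop pts [[318.0, 97.0], [231.0, 97.0], [233.0, 98.0], [238.0, 156.0], [226.0, 3.0], [322.0, 2.0]]
poly [[231, 99], [229, 112], [238, 211], [313, 212], [314, 101]]
```

>>> {"name": "carry_out", "arguments": {
  "deltas": [
    [[0,-0.06,0,0,-1],[0,-0.12,0,0,-1],[0.03,-0.12,0,0,-1],[0.06,-0.12,0,0,-1],[0.09,-0.12,0,0,-1]]
  ]
}}

```text
clock: 15.6
tool_pos: [0.549, 0.1831, -0.005]
orientation: [180.0, -0.0, -101.4]
force: [0.2, 1.4, 0.0]
opening: 0.0006
gripper_force: 0.4
```

>>> {"name": "carry_out", "arguments": {
  "deltas": [
    [[0.02,0,0,0,-1],[0.04,0,0,0,-1],[0.06,0,0,0,-1],[0.08,0,0,0,-1],[0.1,0,0,0,-1]]
  ]
}}

```text
clock: 16.1
tool_pos: [0.5455, 0.1641, -0.0048]
orientation: [-180.0, 0.0, -101.4]
force: [0.1, 1.4, 1.0]
opening: 0.0004
gripper_force: 0.6
```

```bash
python3 go.py 100 0 -5 95.5 0 -5; python3 look.py w6 87 0 160 60 430 232
```

```text
16.1 [ 0.5455  0.1641 -0.0048] [-1.7999e+02  1.0000e-02 -1.0138e+02] [0.1 1.4 1. ] [ 36.4  23.4 -26.7  -0.  -39.9 -47.8] fix mm [[116.4  -2.   -4.8]]
[100.0, 0.0, -5.0] [0.0822, 0.0095, 0.0009, -0.0007]
[95.5, 0.0, -5.0] [0.1047, 0.0094, 0.0009, -0.0007]
pred corners +y,-y; fence pts; stop pts [[366.0, 151.0], [283.0, 151.0], [284.0, 150.0], [286.0, 204.0], [282.0, 89.0], [371.0, 89.0]]
poly [[281, 129], [284, 231], [359, 231], [363, 129]]
```

>>> {"name": "carry_out", "arguments": {
  "deltas": [
    [[0.02,0,0,0,-1],[0.04,0,0,0,-1],[0.06,0,0,0,-1],[0.075,0,0,0,-1],[0.085,0,0,0,-1]]
  ]
}}

```text
clock: 16.65
tool_pos: [0.5421, 0.1472, -0.0049]
orientation: [-180.0, 0.0, -101.4]
force: [0.2, 0.9, 0.2]
opening: 0.0001
gripper_force: 0.6
```

>>> {"name": "carry_out", "arguments": {
  "deltas": [
    [[0.005,0,0,0,-1],[0.01,0,0,0,-1],[0.01,0,0,0,-1]]
  ]
}}

```text
clock: 16.95
tool_pos: [0.5417, 0.1454, -0.005]
orientation: [180.0, -0.0, -101.4]
force: [1.1, -0.3, -0.1]
opening: 0.0007
gripper_force: 0.2
```

>>> {"name": "carry_out", "arguments": {
  "deltas": [
    [[0.005,0,0,0,-1],[0.005,0,0,0,-1]]
  ]
}}

```text
clock: 17.15
tool_pos: [0.5416, 0.1446, -0.005]
orientation: [180.0, -0.0, -101.4]
force: [-0.4, 0.5, 1.1]
opening: 0.0003
gripper_force: 0.3
```

```bash
python3 go.py 95.5 0 -5; python3 look.py w6 56 0 160 60 430 232
```

```text
17.15 [ 0.5416  0.1446 -0.005 ] [ 180.     -0.   -101.39] [-0.4  0.5  1.1] [ 35.   22.7 -27.9   0.  -39.4 -46.3] fix mm [[96.5 -1.9 -5. ]]
[95.5, 0.0, -5.0] [0.0051, 0.0094, 0.0002, -0.0008]
pred corners +y,-y; fence pts; stop pts [[367.0, 129.0], [282.0, 129.0], [283.0, 129.0], [285.0, 185.0], [283.0, 129.0], [370.0, 129.0]]
poly [[281, 129], [284, 231], [359, 231], [364, 130], [350, 129], [355, 135], [354, 157], [350, 167], [338, 174], [321, 177], [304, 174], [292, 166], [288, 135], [293, 129]]
```

>>> {"name": "carry_out", "arguments": {
  "deltas": [
    [[0.005,0,0,0,-1],[0.005,0,0,0,-1]]
  ]
}}

```text
clock: 17.4
tool_pos: [0.5416, 0.1445, -0.0049]
orientation: [-180.0, 0.1, -101.4]
force: [-1.2, 5.1, -1.5]
opening: 0.0001
gripper_force: 2.4
```

>>> {"name": "carry_out", "arguments": {
  "deltas": [
    [[0.005,0,0,0,-1],[0.005,0,0,0,-1]]
  ]
}}

```text
clock: 17.6
tool_pos: [0.5417, 0.1444, -0.0048]
orientation: [-179.9, 0.2, -101.4]
force: [-2.4, 8.4, -1.8]
opening: 0.0004
gripper_force: 4.3
```

>>> {"name": "carry_out", "arguments": {
  "deltas": [
    [[0.005,0,0,0,-1],[0.005,0,0,0,-1]]
  ]
}}

```text
clock: 17.8
tool_pos: [0.5417, 0.1444, -0.0048]
orientation: [-179.9, 0.2, -101.4]
force: [-3.7, 13.2, -1.3]
opening: 0.0007
gripper_force: 6.2
```

The block is home on the stop, with about 13 N at the expected x. Now I'll re-seat its +y side against the fence by nudging near the +x end.

>>> {"name": "carry_out", "arguments": {
  "deltas": [
    [[-0.08,0,0,0,-1],[-0.08,0.13,0,0,-1],[-0.08,0.27,0,0,-1],[-0.04,0.27,0,0,-1],[0,0.27,0,0,-1]]
  ]
}}

```text
clock: 18.3
tool_pos: [0.4879, 0.1525, -0.0047]
orientation: [-180.0, -0.0, -101.3]
force: [-0.4, 0.8, 0.6]
opening: 0.0008
gripper_force: 0.0
```

```bash
python3 go.py 93 38 -5
```

```text
18.3 [ 0.4879  0.1525 -0.0047] [-1.7999e+02 -2.0000e-02 -1.0129e+02] [-0.4  0.8  0.6] [ 39.4  19.1 -34.2   0.  -36.7 -50.7] fix mm [[94.  52.3 -4.7]]
[93.0, 38.0, -5.0] [0.0047, -0.0714, 0.0013, -0.0005]
```

>>> {"name": "carry_out", "arguments": {
  "deltas": [
    [[0.005,-0.03,0,0,-1],[0.005,-0.05,0,0,-1],[0.005,-0.07,0,0,-1],[0.005,-0.07,0,0,-1]]
  ]
}}

```text
clock: 18.7
tool_pos: [0.5026, 0.1485, -0.0051]
orientation: [-180.0, 0.0, -101.5]
force: [0.6, 0.1, 0.8]
opening: 0.0002
gripper_force: 0.0
```

>>> {"name": "carry_out", "arguments": {
  "deltas": [
    [[0,-0.005,0,0,-1],[0,-0.01,0,0,-1],[0,-0.01,0,0,-1]]
  ]
}}

```text
clock: 19.0
tool_pos: [0.5036, 0.1482, -0.005]
orientation: [180.0, -0.0, -101.4]
force: [1.0, -0.1, 0.9]
opening: 0.0003
gripper_force: 0.0
```

>>> {"name": "carry_out", "arguments": {
  "deltas": [
    [[0,-0.005,0,0,-1],[0,-0.005,0,0,-1]]
  ]
}}

```text
clock: 19.2
tool_pos: [0.504, 0.148, -0.005]
orientation: [180.0, -0.0, -101.4]
force: [-4.1, 1.3, 0.8]
opening: 0.0001
gripper_force: 1.5
```

```bash
python3 go.py 93 38 -5
```

```text
19.2 [ 0.504  0.148 -0.005] [ 1.7996e+02 -2.0000e-02 -1.0140e+02] [-4.1  1.3  0.8] [ 37.8  20.2 -32.4  -0.  -37.5 -49.1] fix mm [[92.6 35.6 -5. ]]
[93.0, 38.0, -5.0] [-0.0017, 0.0118, -0.0002, -0.0008]
```

>>> {"name": "carry_out", "arguments": {
  "deltas": [
    [[0,-0.005,0,0,-1],[0,0.1,0,0,-1],[0,0.15,-0.25,0,-1],[0,0.15,-0.5,0,-1],[0,0.15,-0.75,0,-1]]
  ]
}}

```text
clock: 19.7
tool_pos: [0.4747, 0.1537, 0.146]
orientation: [-180.0, -0.0, -101.3]
force: [2.5, 0.6, -0.8]
opening: 0.0001
gripper_force: 0.0
```

```bash
python3 - <<'E'
from plant import ctrl
from h import *
G=np.load("F.npy")
V=[ctrl.snapshot("scene"),ctrl.snapshot("side"),ctrl.snapshot("wrist")]
for k in ("lever_end","lever_push"):
    for n,s in zip("ABW",V): print(k,n,[(np.round(d["centre"],1).tolist(),round(d["p"],2)) for d in ctrl.spot_point(s,k)[:2]])
for th in (85,95,105):
    t=np.radians(th); print(th,[proj(s,tf(G,[[-.025+.116*np.cos(t),0,.048+.116*np.sin(t)]])).round(1)[0].tolist() for s in V])
E
python3 go.py 93 60 190  0 0 170
```

```text
lever_end A [([310.1, 172.3], 0.57)]
lever_end B [([287.9, 363.3], 0.68)]
lever_end W [([207.8, 29.5], 0.63)]
lever_push A [([311.5, 177.4], 0.72)]
lever_push B []
lever_push W [([226.8, 51.2], 0.62)]
85 [[314.0, 169.2], [327.5, 197.6], [209.3, 54.2]]
95 [[307.9, 174.2], [330.7, 194.0], [205.3, 12.9]]
105 [[301.9, 179.9], [333.7, 191.7], [204.1, -27.1]]
20.15 [0.4745 0.1534 0.1428] [ 1.799e+02 -1.200e-01 -1.014e+02] [-0.  -0.8  0.3] [ 40.5   6.9 -26.1  -0.  -57.1 -51.9] fix mm [[ 92.2  65.6 142.8]]
[93.0, 60.0, 190.0] [-0.0039, -0.028, -0.2362, -0.0008]
[0.0, 0.0, 170.0] [0.4596, -0.3303, -0.1362, -0.0008]
```

```bash
python3 - <<'E'
import numpy as np
for th in range(91,180,8):
    u=(th-91)/86; t=np.radians(th); p=np.array([-25+23*u,48+18*u])
    for r in (88,):
        c=p+r*np.array([np.cos(t),np.sin(t)])+6*np.array([np.sin(t),-np.cos(t)])
        print(th,"TCP x,z",(c+[9.5,-22.5]).round(1),"tip z",c[1].round(1))
E
python3 go.py 20 0 175 12 0 118
```

```text
91 TCP x,z [-11.  113.6] tip z 136.1
99 TCP x,z [-21.2 115. ] tip z 137.5
107 TCP x,z [-31.2 114.8] tip z 137.3
115 TCP x,z [-40.8 112.8] tip z 135.3
123 TCP x,z [-49.8 109.3] tip z 131.8
131 TCP x,z [-58.  104.2] tip z 126.7
139 TCP x,z [-65.1  97.8] tip z 120.3
147 TCP x,z [-71.1  90.2] tip z 112.7
155 TCP x,z [-75.6  81.5] tip z 104.0
163 TCP x,z [-78.6  72. ] tip z 94.5
171 TCP x,z [-80.1  61.9] tip z 84.4
179 TCP x,z [-79.8  51.5] tip z 74.0
20.15 [0.4745 0.1534 0.1428] [ 1.799e+02 -1.200e-01 -1.014e+02] [-0.  -0.8  0.3] [ 40.5   6.9 -26.1  -0.  -57.1 -51.9] fix mm [[ 92.2  65.6 142.8]]
[20.0, 0.0, 175.0] [0.3596, -0.3298, -0.1612, -0.0008]
[12.0, 0.0, 118.0] [0.3996, -0.33, 0.1238, -0.0008]
```

>>> {"name": "carry_out", "arguments": {
  "deltas": [
    [[0,0,-0.17,0,-1],[0.1,-0.1,-0.17,0,-1],[0.25,-0.2,-0.17,0,-1],[0.38,-0.33,-0.17,0,-1],[0.38,-0.33,-0.17,0,-1]]
  ]
}}

```text
clock: 20.65
tool_pos: [0.5258, 0.0635, 0.1767]
orientation: [179.9, -0.1, -101.6]
force: [-0.0, 0.6, 0.5]
opening: 0.0006
gripper_force: 0.0
```

```bash
python3 go.py 12 0 118
```

```text
20.65 [0.5258 0.0635 0.1767] [ 1.7991e+02 -1.2000e-01 -1.0156e+02] [-0.   0.6  0.5] [ 28.1   8.1 -19.8   0.  -62.2 -39.7] fix mm [[ 13.9  -2.1 176.7]]
[12.0, 0.0, 118.0] [0.0098, 0.0102, 0.2937, -0.0012]
```

>>> {"name": "carry_out", "arguments": {
  "deltas": [
    [[0,0.01,0.1,0,-1],[0,0.01,0.2,0,-1],[0,0.01,0.29,0,-1],[0,0.01,0.29,0,-1]]
  ]
}}

```text
clock: 21.05
tool_pos: [0.5206, 0.0661, 0.1169]
orientation: [179.7, -0.2, -101.4]
force: [-0.6, 0.2, 0.3]
opening: 0.0004
gripper_force: 0.0
```

```bash
python3 go.py -11 0 116 -31 0 115 -50 0 109 -65 0 98 -71 0 90
```

```text
21.05 [0.5206 0.0661 0.1169] [ 179.7    -0.2  -101.42] [-0.6  0.2  0.3] [ 28.6  11.1 -24.8  -0.  -54.5 -40. ] fix mm [[ 15.5   3.5 116.9]]
[-11.0, 0.0, 116.0] [0.1324, -0.0183, 0.0045, -0.0008]
[-31.0, 0.0, 115.0] [0.2324, -0.0188, 0.0095, -0.0008]
[-50.0, 0.0, 109.0] [0.3274, -0.0193, 0.0395, -0.0008]
[-65.0, 0.0, 98.0] [0.4024, -0.0197, 0.0945, -0.0008]
[-71.0, 0.0, 90.0] [0.4324, -0.0199, 0.1345, -0.0008]
```

>>> {"name": "carry_out", "arguments": {
  "deltas": [
    [[0.06,-0.015,0.005,0,-1],[0.11,-0.015,0.005,0,-1],[0.16,-0.015,0.005,0,-1],[0.2,-0.015,0.005,0,-1],[0.235,-0.015,0.01,0,-1]]
  ]
}}

```text
clock: 21.55
tool_pos: [0.5167, 0.0194, 0.1188]
orientation: [-179.9, 0.0, -101.4]
force: [-1.0, 1.0, 1.0]
opening: 0.0002
gripper_force: 0.4
```

>>> {"name": "carry_out", "arguments": {
  "deltas": [
    [[0.03,0,0.005,0,-1],[0.06,0,0.015,0,-1],[0.095,0,0.03,0,-1],[0.12,0,0.05,0,-1],[0.135,0,0.055,0,-1]]
  ]
}}

```text
clock: 22.05
tool_pos: [0.5107, -0.0068, 0.1064]
orientation: [180.0, -0.0, -101.4]
force: [0.3, 0.6, -0.2]
opening: 0.0003
gripper_force: 0.4
```

```bash
python3 go.py -65 0 98 -71 0 90 -76 0 81 -79 0 72 -80 0 62 -80 0 52; python3 - <<'E'
from plant import ctrl
from h import *
G=np.load("F.npy")
V=[ctrl.snapshot("scene"),ctrl.snapshot("side"),ctrl.snapshot("wrist")]
for n,s in zip("ABW",V): print(n,[(np.round(d["centre"],1).tolist(),round(d["p"],2)) for d in ctrl.spot_point(s,"lever_end")[:2]])
for th in (91,115,125,135,145,160,177):
    t=np.radians(th);u=(th-91)/86; print(th,[proj(s,tf(G,[[-.025+.023*u+.116*np.cos(t),0,.048+.018*u+.116*np.sin(t)]])).round(1)[0].tolist() for s in V])
E
```

```text
22.05 [ 0.5107 -0.0068  0.1064] [ 1.7996e+02 -1.0000e-02 -1.0142e+02] [ 0.3  0.6 -0.2] [ 21.3  10.3 -27.5  -0.  -52.3 -32.7] fix mm [[-58.   -0.8 106.4]]
[-65.0, 0.0, 98.0] [0.0351, 0.004, 0.042, -0.0008]
[-71.0, 0.0, 90.0] [0.0651, 0.0038, 0.082, -0.0008]
[-76.0, 0.0, 81.0] [0.0901, 0.0037, 0.127, -0.0008]
[-79.0, 0.0, 72.0] [0.1051, 0.0036, 0.172, -0.0008]
[-80.0, 0.0, 62.0] [0.1101, 0.0036, 0.222, -0.0008]
[-80.0, 0.0, 52.0] [0.1101, 0.0036, 0.272, -0.0008]
A [([290.0, 194.5], 0.4)]
B [([325.8, 232.4], 0.44)]
W [([323.1, 196.5], 0.81)]
91 [[310.4, 172.1], [329.4, 195.3], [323.2, 327.3]]
115 [[298.0, 183.5], [335.5, 190.1], [322.8, 252.9]]
125 [[293.6, 189.0], [337.7, 190.3], [322.6, 220.2]]
135 [[289.9, 194.7], [339.5, 191.7], [322.4, 191.6]]
145 [[287.1, 200.1], [340.8, 194.2], [322.3, 169.2]]
160 [[284.7, 207.5], [342.0, 200.1], [322.1, 148.6]]
177 [[284.9, 213.9], [342.2, 209.1], [322.1, 142.3]]
```

The lever is following: both the scene and wrist views put it at about 134°, as planned. I'll keep pushing over and down.

>>> {"name": "carry_out", "arguments": {
  "deltas": [
    [[0.02,0.004,0.02,0,-1],[0.035,0.004,0.042,0,-1],[0.05,0.004,0.062,0,-1],[0.065,0.004,0.082,0,-1],[0.075,0.004,0.1,0,-1]]
  ]
}}

```text
clock: 22.85
tool_pos: [0.5074, -0.021, 0.0867]
orientation: [180.0, 0.0, -101.4]
force: [0.1, 3.6, 2.2]
opening: 0.0003
gripper_force: 1.7
```

>>> {"name": "carry_out", "arguments": {
  "deltas": [
    [[0.01,0,0.02,0,-1],[0.015,0,0.04,0,-1],[0.02,0,0.055,0,-1],[0.025,0,0.07,0,-1]]
  ]
}}

```text
clock: 23.25
tool_pos: [0.5063, -0.026, 0.0728]
orientation: [180.0, -0.0, -101.4]
force: [-0.7, 1.2, 0.2]
opening: 0.001
gripper_force: 0.5
```

>>> {"name": "carry_out", "arguments": {
  "deltas": [
    [[0.005,0,0.015,0,-1],[0.005,0,0.03,0,-1],[0.005,0,0.04,0,-1],[0.005,0,0.05,0,-1]]
  ]
}}

```text
clock: 23.65
tool_pos: [0.5061, -0.0269, 0.0628]
orientation: [180.0, -0.0, -101.4]
force: [-0.5, 0.4, -0.5]
opening: 0.0003
gripper_force: 0.0
```

```bash
python3 go.py -80 0 62 -80 0 52
```

```text
23.65 [ 0.5061 -0.0269  0.0628] [ 1.7999e+02 -1.0000e-02 -1.0139e+02] [-0.5  0.4 -0.5] [ 19.2  13.  -30.9   0.  -46.1 -30.6] fix mm [[-78.5  -0.2  62.8]]
[-80.0, 0.0, 62.0] [0.0073, 0.0009, 0.0042, -0.0008]
[-80.0, 0.0, 52.0] [0.0073, 0.0009, 0.0542, -0.0008]
```

The force rose and then dropped away, which looks like the snap. I'll press lightly to the firm stop to confirm.

>>> {"name": "carry_out", "arguments": {
  "deltas": [
    [[0,0,0.02,0,-1],[0,0,0.04,0,-1],[0,0,0.05,0,-1],[0,0,0.05,0,-1]]
  ]
}}

```text
clock: 24.05
tool_pos: [0.5062, -0.027, 0.0532]
orientation: [180.0, -0.0, -101.4]
force: [-1.2, -0.7, 4.6]
opening: 0.0002
gripper_force: 2.2
```

>>> {"name": "carry_out", "arguments": {
  "deltas": [
    [[0,0,0.01,0,-1],[0,0,0.01,0,-1]]
  ]
}}

```text
clock: 24.25
tool_pos: [0.5063, -0.0273, 0.052]
orientation: [-180.0, -0.1, -101.4]
force: [-4.2, -1.4, 14.2]
opening: 0.0004
gripper_force: 6.7
```

>>> {"name": "carry_out", "arguments": {
  "deltas": [
    [[0,0,0.005,0,-1],[0,0,0.005,0,-1]]
  ]
}}

```text
clock: 24.45
tool_pos: [0.5063, -0.0274, 0.0516]
orientation: [-180.0, -0.1, -101.3]
force: [-5.6, -2.4, 18.4]
opening: 0.0006
gripper_force: 9.0
```

>>> {"name": "carry_out", "arguments": {
  "deltas": [
    [[0,0,-0.2,0,-1],[0,0,-0.45,0,-1],[0,0,-0.7,0,-1],[0,0,-0.95,0,-1],[0,0,-0.95,0,-1]]
  ]
}}

```text
clock: 24.95
tool_pos: [0.51, -0.0265, 0.2477]
orientation: [-179.3, 0.2, -101.3]
force: [-0.6, 0.8, -0.4]
opening: 0.0003
gripper_force: 0.0
```

```bash
python3 go.py; python3 - <<'E'
from plant import ctrl
from h import *
G=np.load("F.npy")
A,B,W=ctrl.snapshot("scene"),ctrl.snapshot("side"),ctrl.snapshot("wrist")
for n,s in (("A",A),("B",B),("W",W)):
    for k,X in (("lever_end",[-.118,0,.072]),("foot",[.058,0,.028]),("block",[.056,0,.012]),("bush_small",[-.0076,.046,.012])):
        print(n,k,[(np.round(d["centre"],1).tolist(),round(d["p"],2)) for d in ctrl.spot_point(s,k)[:3]],"exp",proj(s,tf(G,[X])).round(1)[0].tolist())
h=tf(G,[[.056,0,.012]])[0]
m=brass(B,(300,235,345,275)); print("brass side",m.sum(),np.argwhere(m).min(0)[::-1],np.argwhere(m).max(0)[::-1],"exp box",proj(B,tf(G,BOX+[.056,0,0])).round().tolist())
q,e=fitbox([(B,m)],np.r_[h[:2],G[2]]); print("block",inv(G,[[q[0],q[1],0]])*1e3,np.degrees(q[2]-G[2]),e)
E
```

```text
24.95 [ 0.51   -0.0265  0.2477] [-179.33    0.23 -101.34] [-0.6  0.8 -0.4] [ 19.2   2.8 -16.3   0.1 -70.2 -30.6] fix mm [[-77.4  -3.9 247.7]]
A lever_end [([286.4, 218.0], 0.61)] exp [284.9, 214.0]
A foot [([360.4, 202.1], 0.5), ([334.7, 182.5], 0.46), ([316.7, 200.2], 0.38)] exp [333.9, 181.7]
A block [([349.3, 132.6], 0.84), ([318.1, 130.2], 0.57), ([332.9, 184.3], 0.56)] exp [333.2, 185.2]
A bush_small [] exp [305.1, 188.9]
B lever_end [([341.3, 211.1], 0.79), ([313.8, 253.9], 0.73), ([387.7, 186.1], 0.24)] exp [342.2, 209.0]
B foot [([315.5, 256.8], 0.42), ([326.2, 241.3], 0.4), ([280.7, 263.6], 0.26)] exp [315.9, 256.8]
B block [([320.4, 322.3], 0.92), ([369.0, 312.9], 0.85), ([315.9, 263.5], 0.81)] exp [316.3, 261.4]
B bush_small [([343.9, 253.1], 0.49)] exp [342.2, 252.3]
W lever_end [([322.2, 151.3], 0.87), ([403.4, 228.2], 0.6)] exp [322.6, 151.6]
W foot [] exp [323.1, 262.3]
W block [([319.4, 256.9], 0.36)] exp [323.1, 256.5]
W bush_small [([351.4, 221.0], 0.7), ([321.6, 228.7], 0.51), ([318.3, 217.5], 0.18)] exp [352.4, 219.3]
brass side 274 [304 252] [328 269] exp box [[313.0, 253.0], [313.0, 248.0], [329.0, 257.0], [329.0, 252.0], [303.0, 266.0], [303.0, 261.0], [319.0, 270.0], [319.0, 265.0]]
block [[57.04240879  0.46140168  0.        ]] 6.494160164531279 0.5193359095463003
```

```bash
python3 -c "
from plant import ctrl
print(ctrl.close_job())"
```

```text
the job is handed in; nothing more can be done
None
```

I handed the job in at about 25.7 s of the 58 s allowed: the block is home against the fence and end stop, and the clamp is locked with the foot on it. Force and camera checks agree on all of this, but the final block angle could not be measured cleanly because the clamp hides part of it.

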